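Open the dust-filter box: press the snap tab, slide the cover off the filter

TASK

Open the filter box on the carving bench for cleaning: with a fingertip press the snap tab on its side all the way down, then push the freed cover along its channel until the filter opening is completely uncovered, and leave the cover lying flat in the channel. Only press and push: never lift, tip up or carry the cover, and leave the other things on the bench where they are.

Things in the scene. Friction and masses are not known exactly. Their poses are not given: they have to be found in the camera images.
- filter_box: Grey filter box fixed to the bench. Origin: on the bench top; z up; its x is the way the cover slides off. Deck 70 mm up, x -150 to +95, y -60 to +60 mm. Cover channel along x between two rails 8 mm high and wide, inner faces at y = +-44, x -105 to +95 mm. On the +y side a boss 46 mm high stands out to y = +106, under the tab. A low pipe stub sticks out 45 mm at the +x end.
- opening (a point): Centre of the square filter opening in the deck, 64 x 64 mm, at deck height, at x = -60, y = 0 of the box; a pleated paper filter lies below. At the start the cover lies over it. Axes as the box's.
- end_stop (a point): Middle of the foot of the end stop, a bar 8 mm high across the channel's far (+x) end, at x = +87, y = 0 of the box, at deck height. It stops the sliding cover.
- cover: Loose aluminium cover 90 (x) x 84 (y) x 12 mm, about 0.16 kg, flat on the deck, 2 mm play either side. Origin: centre of its underside, first at about x -60, y 0, z 70 mm of the box, axes as the box's. The tab's tooth, 4 mm ahead of its +x edge, blocks it till the tab is down; then it slides (1 to 3 N) up to the end stop, its origin at x +42. The opening is all uncovered from x +17 on.
- push_face (a point): Middle of the cover's rear (-x) face, 45 mm behind its origin, 8 mm above its underside. A thumb rib 8 mm deep and 56 mm wide makes this edge 22 mm high. Behind it the deck is bare for 45 mm, but for two nubs 8 mm high at the seat's corners (x -112 to -107 of the box, y +-34 to +-44), 68 mm apart.
- tab_pad (a point): Centre of the top face of the snap tab's steel press pad, 40 mm (x) x 36 mm (y), ribbed, beside the channel outside the +y rail, at x = -5, y = +83 mm of the box. It is 86 mm above the bench when up, 76 mm when fully down. Axes as the box's.
- tab (a joint): Travel of the snap tab straight down, in m: 0 up (locked), 0.010 down on a firm stop. About 4 N of friction, no spring: it stays where it is left. Its tooth, a steel tongue 12 mm (x) x 50 mm (y) across the channel at x = -5 mm of the box, stands 7 mm above the deck when up; from 0.008 on it is below the deck and the cover passes over it.
- chisel: Bystander: steel stone chisel lying beside the box on its -y side, about 215 mm long, 18 mm high. Origin: mid-shaft, underside.
- tin: Bystander: small closed steel tin standing by the box on its +y side, 60 mm in diameter, 75 mm high. Origin: centre of its foot.
- wedge: Bystander: stepped wooden wedge by the box on its +y side, 50 x 35 x 34 mm high. Origin: centre of its underside.
- brush: Bystander: flat dusting brush lying well off to the left of the bench, 205 mm long, 22 mm high. Origin: underside, near the ferrule.
- mallet: Bystander: round wooden carver's mallet standing on its head, 100 mm in diameter, 220 mm high. Origin: centre of its foot.
- mug: Bystander: white mug, 80 mm in diameter, 90 mm high. Origin: centre of its foot.
- offcut: Bystander: reddish sandstone offcut, 90 x 70 x 72 mm high. Origin: centre of its underside.
There are look-alikes about, which are no part of the job. Of the things that look like the cover, the middle-sized one is meant.

How it is judged:
On the way, in this order (a step that is already met when the one before it is completed fails the run):
1. the snap tab is pressed down (at least 8 of its 10 mm) while the cover still sits on its seat (value of joint tab above 0.008 m and x of cover in the frame of filter_box below -0.05 m), for 0.1 s.
2. the cover has been pushed along the channel off the filter opening (x of cover in the frame of filter_box above 0.017 m and z of cover in the frame of filter_box below 0.074 m), for 0.2 s.
At the end, for the whole second after the job is handed in: The cover lies at rest flat in the channel (within 3 mm of deck height, 3 degrees of level, 6 mm of the channel's middle), its origin 17 mm or more past the box's origin, so that the whole filter opening is uncovered; the tab is still down (8 mm or more) (x of cover in the frame of filter_box between 0.017 and 0.048 m and y of cover in the frame of filter_box between -0.006 and 0.006 m and z of cover in the frame of filter_box between 0.067 and 0.073 m and angle between cover's own z axis and vertical below 0.05 rad and linear speed of cover below 0.01 m/s and value of joint tab above 0.008 m); the robot touches nothing.
It fails at once if the cover is lifted more than 8 mm off the deck (z of cover in the frame of filter_box above 0.078 m).
It fails at once if the cover is tipped by more than 7 degrees (angle between cover's own z axis and vertical above 0.12 rad).
It fails at once if the cover is forced past the tab's tooth while the tab is up (value of joint tab below 0.006 m and x of cover in the frame of filter_box above -0.048 m).
It fails at once if another thing on the bench is moved by more than 20 mm (distance of any of chisel, tin, wedge, brush, mallet, mug, offcut from where it was at the start of the episode above 0.02 m).
It also fails if it takes over 38 s, if anything falls off the work surface, if the arm or the gripper's body presses on something with over 40 N, if the wrist force passes 120 N, or if a joint passes its speed limit or range.

ROBOT

A 7-joint arm with a two-finger parallel gripper is mounted at the origin on the work surface. World frame = base frame: x ahead of the robot, y to its left, z up, the work surface at z = 0. Lengths are in m, angles in rad, forces in N, time in s.
With the tool pointing down it reaches from about 0.425 to 0.925 m from the base axis. Payload 6.8 kg.
Tool frame: the origin (TCP) lies midway between the tips of the shut fingers; the grasp point (between the pads) lies 19 mm behind it; z points along the fingers, y is the line along which they close (so a half turn about z gives the same grasp; the last joint's range is limited). The gripper opens to 85 mm and grips with 20 to 120 N. Pads are 22 mm wide; open, the fingers measure 114 mm over their backs; the gripper's body (76 mm by 85 mm) begins 54 mm behind the grasp point. The pads swing forward as they close: fully open they stand 13 mm farther back than shut.
Start: joints at [1.189, 0.477, 0.022, 1.555, -0.011, 1.109, -0.083], TCP at [0.183, -0.65, 0.231] pointing down, gripper open.
Joint ranges: [-2.96, 2.96], [-0.34, 2.1], [-1.41, 1.46], [0.24, 2.44], [-1.37, 4.51], [0.17, 1.92], [-2.96, 2.96]. Speed limits (rad/s): [2.39, 2.39, 3.14, 3.14, 3.14, 3.14, 3.14].

INTERFACE

Orientations are given as a rotation vector (axis times angle).
In Python, from bench import r gives the robot as it stands. The module is installed in compiled form; this text tells all that it offers.
- The arm moves only by the tool apply_moves, never from a script. Its argument "rows" is a list of rows, each a list of 6 numbers: the shift along the tool's x, y, z scaled (see below), then the turn, a rotation vector about the tool's x, y, z scaled (see below). A call has 1 to 5 rows; each row is the pose to reach, as a shift and turn from the pose commanded when the call began, along the tool's axes at that moment; what a row does not reach only later rows make up. The controller multiplies each number of a shift by 0.25 m and each number of a turn by 90 degrees. A row lasts 1/8 s, in which the tool goes at most 62.5 mm and 10.7 degrees, less where a joint would pass 70% of its speed; a pose out of reach is approached as far as the arm can. A call with a number of a shift or a turn outside -1 to 1 is refused whole. A call with a gripper value outside its range is refused whole. "claw" is the opening, from 0 (shut) to 1 (fully open), set as the call begins (left out, the last holds). The fingers move at their own pace and stop on an object; "newtons" is the grip in N (left out, the last holds). Time passes only in rows, so rows that repeat a pose let the fingers close. It gives the time, the measured TCP pose, the force, the opening and the grip force at its end, in the units of the state.
- r.get_obs(): the state, without advancing time (a new reading comes with each control period).
- r.grab_frame(name): name is "scene" or "top" or "wrist"; returns a dict with "pixels" (384x512x3 uint8, red, green, blue), "intrinsics" (3x3 intrinsics, pixels), "eye" and "attitude" of the camera in the world. Camera axes: x right, y up, looking along -z (the intrinsics and any distortion apply to the point x, -y, -z); pixel columns grow to the right and rows downward; lengths in m; the calibration is good to about 2 mm. A picture is of the moment at which its call begins. There is no depth.
- r.hand_in(): hands the job in; it is judged then, once.
Trained networks look in a picture, given as the dict that the camera call returned (one of the last four; its "shot" number tells which), for a name from the list of things; names that differ only in an ending like _2 or _b are one class to them, and where a whole thing is asked for, a point or a joint stands for the part that bears it (a point fixed in the world has none). Each returns a list of dicts, best first, with "conf" (0 to 1); they miss things now and then, are a little off and sometimes report something else, mostly with a low value. They report only what shows in the picture. A call takes as long as a camera call. They do not tell look-alikes from the thing itself.
- r.search_frame(picture, thing): "rect" ([left, top, width, height] in pixels, round what is visible of it).
- r.outline_of(picture, thing): "pixels" (384x512 bool, what is visible of it) and "rect" ([left, top, width, height] in pixels, round what is visible of it).
- r.landmark_of(picture, thing): "point" ([column, row] in pixels: a listed point, or the origin of a listed thing).
The state is a dict: "clock": time; "joints": joint angles; "qvel": joint speeds; "tau": joint torques, N m; "tcp_pos": TCP position; "orientation": TCP orientation; "contact_force": force on the tool from outside, world axes, zero at the start; "moment": the same for the moment, N m; "grip_width": finger opening in m; "gripper_force": force on a finger pad.
Only numpy, scipy, OpenCV 4.12 (cv2) and the standard library are available. Lean on these libraries where they do the work, as an engineer would, in place of code of your own. Each camera call takes 0.05 s, during which the arm holds its last target. There are 200 camera calls.

## Working session

There is one attempt and no reset: what is moved stays moved. The work goes in short steps, Python scripts to look and compute and a tool call to move; the robot and the scene stay as the last step left them, time stands still between calls to the robot, and variables do not carry over. Pictures are saved under pics/ and viewed, at most 10 in all, crops included, and the job is handed in when it is done.

Besides the shell and the picture viewer there is one more tool, called after "Request:" as name(argument=value, ...) on one line, values as JSON. apply_moves: Moves the arm, as the interface text tells. Its arguments: {"type":"object","properties":{"rows":{"type":"array","items":{"type":"array","items":{"type":"number"}}},"claw":{"type":"number"},"newtons":{"type":"number"}},"required":["rows"]}

```bash
mkdir -p pics; cat > h.py <<'E'
import numpy as np,cv2
from scipy.spatial.transform import Rotation as R
from bench import r
def rot(a):
    a=np.array(a,float)
    if a.shape==(3,3): return a
    return R.from_rotvec(a).as_matrix() if a.size==3 else R.from_quat(a).as_matrix()
def unproj(p,uv,z):
    K=p["intrinsics"];d=np.linalg.solve(K,[uv[0],uv[1],1.]);d=rot(p["attitude"])@(d*[1,-1,-1])
    e=np.array(p["eye"]);return e+d*(z-e[2])/d[2]
def proj(p,X):
    c=rot(p["attitude"]).T@(np.array(X)-p["eye"]);c=c*[1,-1,-1];q=p["intrinsics"]@c;return q[:2]/q[2]
def save(p,n): cv2.imwrite("pics/"+n+".png",p["pixels"][:,:,::-1])
E
python3 - <<'E'
from h import *
H=dict(opening=.07,end_stop=.07,push_face=.078,tab_pad=.086,cover=.07,filter_box=0,tin=0,wedge=0,chisel=0)
for n in("scene","top"):
    p=r.grab_frame(n);save(p,n);print(n,[k for k in p],p["eye"],p["attitude"])
    for t in H:
        print(t,[(np.round(o["conf"],2),np.round(o["point"]),np.round(unproj(p,o["point"],H[t]),3)) for o in r.landmark_of(p,t)])
print(r.get_obs())
E
python3 -c "
import cv2,numpy as np
a=cv2.imread('pics/scene.png');b=cv2.imread('pics/top.png')
cv2.imwrite('pics/both.png',cv2.resize(np.vstack([a,b]),(400,600)) if 0 else np.hstack([cv2.resize(a,(400,300)),cv2.resize(b,(400,300))]))"
```

```text
scene ['pixels', 'intrinsics', 'eye', 'attitude', 'shot'] [1.18035761 0.60510905 0.84763083] [0.43006399 0.99410365 2.16497196]
opening [(np.float64(0.91), array([277., 200.]), array([0.495, 0.048, 0.07 ])), (np.float64(0.44), array([218., 144.]), array([ 0.409, -0.336,  0.07 ]))]
end_stop [(np.float64(0.67), array([233., 207.]), array([ 0.616, -0.029,  0.07 ]))]
push_face [(np.float64(0.97), array([294., 198.]), array([0.453, 0.084, 0.078])), (np.float64(0.9), array([335., 230.]), array([0.482, 0.261, 0.078])), (np.float64(0.71), array([337., 200.]), array([0.366, 0.189, 0.078]))]
tab_pad [(np.float64(0.74), array([263., 220.]), array([0.604, 0.089, 0.086]))]
cover [(np.float64(0.69), array([324., 200.]), array([0.39 , 0.156, 0.07 ])), (np.float64(0.63), array([280., 202.]), array([0.495, 0.061, 0.07 ])), (np.float64(0.56), array([352., 237.]), array([0.463, 0.312, 0.07 ]))]
filter_box [(np.float64(0.83), array([256., 224.]), array([0.572, 0.027, 0.   ])), (np.float64(0.43), array([214., 145.]), array([ 0.358, -0.429,  0.   ])), (np.float64(0.25), array([265., 220.]), array([0.534, 
[... 1708 characters left out ...]
([ 1.18886978,  0.47698825,  0.02242838,  1.55540911, -0.011515  ,
        1.10933328, -0.08307625]), 'qvel': array([ 8.69838853e-04, -5.17034431e-04, -1.43794418e-03,  6.18009794e-05,
       -2.06765047e-04,  2.55349837e-03, -1.30264854e-03]), 'tau': array([-1.05935949e-03, -5.96351051e+01,  1.60565302e+00, -2.81560707e+01,
        1.23302458e-02,  1.74732908e-03,  5.47769019e-06]), 'tcp_pos': array([ 0.18252468, -0.64985558,  0.23131248]), 'orientation': array([-3.11218815e+00, -4.28735908e-01, -1.85895027e-05]), 'contact_force': array([-0.36563459, -0.97065431, -0.70561175]), 'moment': array([-0.05526244,  0.02799925,  0.05562823]), 'gripper_force': 0.0, 'grip_width': 0.08537024431485579}
```

View pics/top.png

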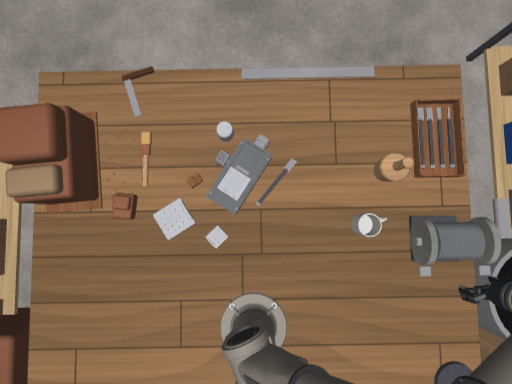

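View pics/scene.png

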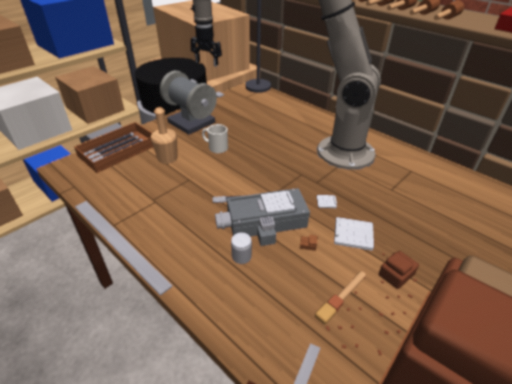

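The top view shows the box at about pixel (240,175), with the cover over its opening at (234,183), the tab at (222,158) and the end stop at (254,148). The loose plates at (174,218) and (217,237) are look-alikes. The box yaw is about -33°, and a grinder stands close to the start pose, so I lift first.

Request:
apply_moves(rows=[[0,0,-0.24,0,0,0],[0,0,-0.48,0,0,0],[0.16,-0.18,-0.48,0,0,0],[0.33,-0.36,-0.48,0,0,0],[0.5,-0.54,-0.48,0,0,0]], claw=0)

```text
clock: 1.62
tcp_pos: [0.2671, -0.4843, 0.3515]
orientation: [3.112, 0.428, 0.001]
contact_force: [0.0, -0.4, 0.9]
grip_width: 0.0
gripper_force: 0.0
```

Request:
apply_moves(rows=[[0.165,-0.18,0,0,0,-0.11],[0.33,-0.36,0,0,0,-0.22],[0.5,-0.54,0,0,0,-0.33],[0.66,-0.72,0,0,0,-0.44],[0.82,-0.9,0,0,0,-0.46]])

```text
clock: 2.25
tcp_pos: [0.4035, -0.2123, 0.3517]
orientation: [2.757, 1.504, 0.001]
contact_force: [0.6, -1.2, -0.2]
grip_width: 0.0002
gripper_force: 0.0
```

Request:
apply_moves(rows=[[0.23,-0.03,0,0,0,0],[0.46,-0.06,0,0,0,0],[0.69,-0.09,0,0,0,0],[0.9,-0.12,0,0,0,0],[0.96,-0.12,0,0,0,0]])

```text
clock: 2.88
tcp_pos: [0.5088, 0.0076, 0.3516]
orientation: [-2.755, -1.509, -0.002]
contact_force: [-0.1, -1.1, 0.6]
grip_width: 0.0001
gripper_force: 0.0
```

```bash
cat > m.py <<'E'
from h import *
H=dict(opening=.07,end_stop=.07,push_face=.078,tab_pad=.086,cover=.07)
def meas(ns=("wrist",)):
    for n in ns:
        p=r.grab_frame(n);save(p,n+str(p["shot"]));print(n,p["shot"])
        for t in H: print(t,[(np.round(o["conf"],2),np.round(o["point"]),np.round(unproj(p,o["point"],H[t]),4)) for o in r.landmark_of(p,t)])
E
python3 - <<'E'
from m import *
meas();o=r.get_obs();print(o["tcp_pos"],o["orientation"])
E
cp pics/wrist*.png pics/w.png
```

```text
wrist 3
opening []
end_stop [(np.float64(0.55), array([332., 130.]), array([ 0.6272, -0.0224,  0.07  ])), (np.float64(0.23), array([324.,  36.]), array([0.6737, 0.0895, 0.07  ]))]
push_face [(np.float64(0.7), array([ 93., 145.]), array([0.333 , 0.1421, 0.078 ])), (np.float64(0.62), array([193., 128.]), array([0.466 , 0.0854, 0.078 ])), (np.float64(0.56), array([119.,  60.]), array([0.4355, 0.2072, 0.078 ]))]
tab_pad [(np.float64(0.66), array([270.,  63.]), array([0.5964, 0.0986, 0.086 ]))]
cover [(np.float64(0.88), array([227., 128.]), array([0.5042, 0.0601, 0.07  ])), (np.float64(0.75), array([87., 42.]), array([0.4115, 0.2486, 0.07  ])), (np.float64(0.71), array([117., 151.]), array([0.3526, 0.1175, 0.07  ])), (np.float64(0.28), array([332., 132.]), array([ 0.626 , -0.0253,  0.07  ]))]
[0.50771313 0.00170312 0.35122177] [ 2.76140106e+00  1.49669959e+00 -1.15173268e-03]
```

View pics/w.png

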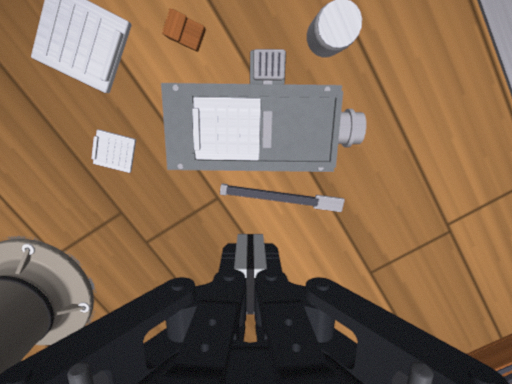

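The wrist view shows the box square to the image: deck corners near (163,84), (342,86), (338,171) and (167,170), pad at (269,64), cover over x 195–261, tooth at (267,130). I'll fit the box pose from these points.

```bash
python3 - <<'E'
from m import *
p=r.grab_frame("wrist");g=cv2.cvtColor(p["pixels"],cv2.COLOR_RGB2GRAY)
from scipy.optimize import least_squares
M=[((163,84),(-.15,.06,.07)),((342,86),(.095,.06,.07)),((338,171),(.095,-.06,.07)),((167,170),(-.15,-.06,.07)),((269,64),(-.005,.083,.086)),((267,130),(-.005,0,.077)),((261,98),(-.015,.042,.082)),((261,161),(-.015,-.042,.082)),((194,128),(-.105,0,.092))]
def W(v,X): c,s=np.cos(v[2]),np.sin(v[2]);return np.array([v[0]+c*X[0]-s*X[1],v[1]+s*X[0]+c*X[1],X[2]])
f=lambda v:np.concatenate([proj(p,W(v,X))-u for u,X in M])
s=least_squares(f,[.55,.02,-.57],loss="soft_l1");v=s.x;print(v,np.degrees(v[2]));print(f(v).reshape(-1,2).round(1))
for n,X in dict(pad=(-.005,.083,.086),push0=(-.13,0,.08)).items():print(n,W(v,X))
o=r.get_obs();T=rot(o["orientation"]);print(o["tcp_pos"],"\n",T)
for X in [(-.005,.083,.12),(-.135,0,.12)]: print(T.T@(W(v,X)-o["tcp_pos"])/.25)
E
```

```text
[ 0.55382724  0.01784497 -0.58360701] -33.43821835053825
[[-2.2 -0.7]
 [ 0.9 -1.5]
 [-3.3  0.6]
 [ 0.6  0.6]
 [ 0.9  0.1]
 [ 0.9 -0. ]
 [ 0.3 -0. ]
 [-0.8 -0.4]
 [-0.5  2.5]]
pad [0.59539095 0.08986204 0.086     ]
push0 [0.44534478 0.08947985 0.08      ]
[0.50773428 0.00186618 0.3512758 ] 
 [[ 5.45808050e-01  8.37910217e-01 -2.04881223e-04]
 [ 8.37909871e-01 -5.45808022e-01 -8.07242646e-04]
 [-7.88222675e-04  2.68927535e-04 -9.99999653e-01]]
[0.48703445 0.1014295  0.92474691]
[ 0.15829291 -0.42063658  0.92486563]
```

Request:
apply_moves(rows=[[0.23,0.05,0.0,0,0,0],[0.45,0.1,0.1,0,0,0],[0.487,0.1,0.33,0,0,0],[0.487,0.1,0.57,0,0,0],[0.487,0.1,0.8,0,0,0]])

```text
clock: 3.85
tcp_pos: [0.5953, 0.0908, 0.1495]
orientation: [2.76, 1.498, -0.0]
contact_force: [0.7, -0.2, -0.4]
grip_width: -0.0003
gripper_force: 0.0
```

Request:
apply_moves(rows=[[0,0,0.12,0,0,0],[0,0,0.2,0,0,0],[0,0,0.22,0,0,0],[0,0,0.24,0,0,0],[0,0,0.24,0,0,0]])

```text
clock: 4.47
tcp_pos: [0.5959, 0.0924, 0.0921]
orientation: [2.759, 1.501, 0.002]
contact_force: [-0.8, -0.2, 0.2]
grip_width: -0.0
gripper_force: 0.0
```

Request:
apply_moves(rows=[[0,0,0.02,0,0,0],[0,0,0.04,0,0,0],[0,0,0.055,0,0,0],[0,0,0.065,0,0,0],[0,0,0.065,0,0,0]])

```text
clock: 5.1
tcp_pos: [0.5961, 0.0926, 0.076]
orientation: [2.759, 1.501, 0.002]
contact_force: [-0.3, -0.7, 8.2]
grip_width: -0.0004
gripper_force: 4.4
```

Request:
apply_moves(rows=[[0,0,0.01,0,0,0],[0,0,0.015,0,0,0],[0,0,0.015,0,0,0]])

```text
clock: 5.48
tcp_pos: [0.5966, 0.0929, 0.0753]
orientation: [2.758, 1.5, 0.004]
contact_force: [-8.7, -3.4, 33.2]
grip_width: -0.0002
gripper_force: 16.7
```

Request:
apply_moves(rows=[[0,0,-0.1,0,0,0],[0,0,-0.24,0,0,0],[-0.13,-0.2,-0.24,0,0,0],[-0.26,-0.4,-0.24,0,0,0],[-0.33,-0.52,-0.24,0,0,0]])

```text
clock: 6.1
tcp_pos: [0.4376, 0.093, 0.1305]
orientation: [2.759, 1.502, -0.005]
contact_force: [0.3, 0.6, 0.1]
grip_width: -0.0003
gripper_force: 0.0
```

Request:
apply_moves(rows=[[0,0,0,0,0,0],[0,0,0,0,0,0]])

```text
clock: 6.35
tcp_pos: [0.442, 0.0936, 0.1313]
orientation: [2.76, 1.501, 0.001]
contact_force: [0.2, 0.8, -0.2]
grip_width: 0.0003
gripper_force: 0.0
```

```bash
python3 - <<'E'
from m import *
meas()
o=r.get_obs();T=rot(o["orientation"]);v=[.5538,.0178,-.5836]
c,s=np.cos(v[2]),np.sin(v[2]);d=o["tcp_pos"][:2]-v[:2];print("tcp in box",c*d[0]+s*d[1],-s*d[0]+c*d[1],o["tcp_pos"],o["orientation"],T[:,2])
E
cp $(ls -t pics/wrist*.png|head -1) pics/w2.png
```

```text
wrist 5
opening []
end_stop [(np.float64(0.64), array([381., 285.]), array([ 0.4953, -0.0161,  0.07  ])), (np.float64(0.63), array([348., 203.]), array([0.5054, 0.0597, 0.07  ]))]
push_face [(np.float64(0.72), array([ 90., 216.]), array([0.3469, 0.1543, 0.078 ])), (np.float64(0.68), array([286., 208.]), array([0.4659, 0.0846, 0.078 ])), (np.float64(0.62), array([133.,  70.]), array([0.4333, 0.212 , 0.078 ])), (np.float64(0.56), array([257.,  22.]), array([0.5113, 0.1929, 0.078 ]))]
tab_pad [(np.float64(0.78), array([449.,  83.]), array([0.5888, 0.1025, 0.086 ]))]
cover [(np.float64(0.68), array([346., 206.]), array([0.503, 0.059, 0.07 ])), (np.float64(0.65), array([70., 39.]), array([0.4107, 0.2494, 0.07  ])), (np.float64(0.58), array([129., 221.]), array([0.3629, 0.1357, 0.07  ]))]
tcp in box -0.1353472546904253 0.0017011665519139144 [0.44179223 0.09380022 0.13114465] [-2.75964494e+00 -1.50037140e+00 -4.45707401e-05] [-1.91733617e-04  4.12070092e-04 -9.99999897e-01]
```

View pics/w2.png

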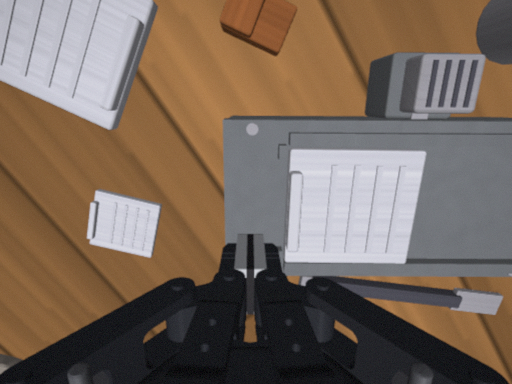

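The tooth has gone below the deck and the cover is still on its seat (rear edge near column 290, rows 150–264). The fingertips are behind it. I'll refit the pose from this close view.

```bash
python3 - <<'E'
from m import *
from scipy.optimize import least_squares
p=r.grab_frame("wrist")
M=[((224,118),(-.15,.06,.07)),((424,151),(-.015,.042,.082)),((410,263),(-.015,-.042,.082)),((449,83),(-.005,.083,.076)),((297,173),(-.101,.028,.092))]
def W(v,X): c,s=np.cos(v[2]),np.sin(v[2]);return np.array([v[0]+c*X[0]-s*X[1],v[1]+s*X[0]+c*X[1],X[2]])
f=lambda v:np.concatenate([proj(p,W(v,X))-u for u,X in M])
v=least_squares(f,[.55,.02,-.58],loss="soft_l1").x;print(v,f(v).reshape(-1,2).round(1),f([.5538,.0178,-.5836]).reshape(-1,2).round(1))
o=r.get_obs();c,s=np.cos(v[2]),np.sin(v[2]);d=o["tcp_pos"][:2]-v[:2];print("tcp in box",c*d[0]+s*d[1],-s*d[0]+c*d[1]);print(proj(p,o["tcp_pos"]))
E
```

```text
[ 0.55371265  0.02704463 -0.58143352] [[-3.2  0.4]
 [ 4.8 -1.4]
 [-2.7  1.5]
 [ 2.5 -0.4]
 [-0.2  0.5]] [[ 4.9 11.7]
 [10.6 10.4]
 [ 2.5 10.7]
 [ 8.4 12.6]
 [ 7.4 12. ]]
tcp in box -0.13029112348727712 -0.005740993448529928
[249.65128422 251.79679698]
```

Request:
apply_moves(rows=[[0.02,-0.016,0,0,0,0],[0.02,-0.016,0.1,0,0,0],[0.02,-0.016,0.18,0,0,0],[0.02,-0.016,0.215,0,0,0],[0.02,-0.016,0.215,0,0,0]])

```text
clock: 7.32
tcp_pos: [0.4404, 0.1004, 0.0773]
orientation: [-2.759, -1.502, 0.001]
contact_force: [0.2, 0.1, -0.3]
grip_width: 0.0001
gripper_force: 0.0
```

Request:
apply_moves(rows=[[0,0.02,0,0,0,0],[0,0.05,0,0,0,0],[0,0.08,0,0,0,0],[0,0.11,0,0,0,0],[0,0.14,0,0,0,0]])

```text
clock: 7.95
tcp_pos: [0.4702, 0.081, 0.0776]
orientation: [-2.759, -1.501, 0.0]
contact_force: [-3.6, 3.0, 3.5]
grip_width: -0.0
gripper_force: 1.9
```

Request:
apply_moves(rows=[[0,0.03,0,0,0,0],[0,0.06,0,0,0,0],[0,0.09,0,0,0,0],[0,0.12,0,0,0,0],[0,0.15,0,0,0,0]])

```text
clock: 8.57
tcp_pos: [0.5019, 0.0604, 0.0776]
orientation: [-2.76, -1.501, 0.0]
contact_force: [-3.9, 2.1, 3.4]
grip_width: 0.0
gripper_force: 2.0
```

```bash
python3 - <<'E'
from m import *
meas(("wrist",))
E
cp $(ls -t pics/wrist*.png|head -1) pics/w3.png
```

```text
wrist 7
opening [(np.float64(0.78), array([252., 243.]), array([0.5038, 0.061 , 0.07  ]))]
end_stop [(np.float64(0.53), array([256., 247.]), array([0.5042, 0.0574, 0.07  ]))]
push_face [(np.float64(0.68), array([278., 249.]), array([0.5152, 0.054 , 0.078 ]))]
tab_pad [(np.float64(0.98), array([372.,  86.]), array([0.5902, 0.1018, 0.086 ]))]
cover [(np.float64(0.71), array([ 21., 252.]), array([0.3912, 0.1267, 0.07  ])), (np.float64(0.7), array([356., 243.]), array([0.5522, 0.0294, 0.07  ])), (np.float64(0.28), array([474.,  14.]), array([0.6472, 0.1018, 0.07  ]))]
```

View pics/w3.png

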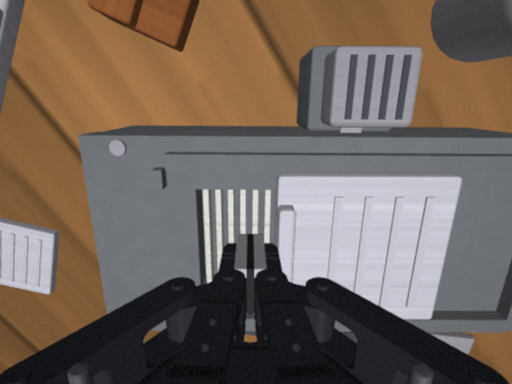

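The cover is sliding square in its channel, and its rear edge has reached about column 280. It has around 35 mm left to go.

Request:
apply_moves(rows=[[0,0.03,0,0,0,0],[0,0.06,0,0,0,0],[0,0.09,0,0,0,0],[0,0.12,0,0,0,0],[0,0.14,0,0,0,0]])

```text
clock: 9.5
tcp_pos: [0.5314, 0.0413, 0.0775]
orientation: [2.76, 1.5, 0.0]
contact_force: [-2.1, -0.0, -0.1]
grip_width: 0.0003
gripper_force: 0.5
```

Request:
apply_moves(rows=[[0,0,0,0,0,0],[0,-0.04,0,0,0,0],[0,-0.06,-0.2,0,0,0],[0,-0.06,-0.4,0,0,0],[0,-0.06,-0.5,0,0,0]])

```text
clock: 10.12
tcp_pos: [0.5186, 0.0509, 0.2053]
orientation: [2.757, 1.502, 0.005]
contact_force: [0.7, -0.5, 0.2]
grip_width: -0.0001
gripper_force: 0.0
```

```bash
python3 - <<'E'
from m import *
meas(("wrist","top"));print(r.get_obs()["contact_force"])
E
cp $(ls -t pics/wrist*.png|head -1) pics/w4.png
```

```text
wrist 8
opening [(np.float64(0.58), array([230., 186.]), array([0.5019, 0.0596, 0.07  ]))]
end_stop [(np.float64(0.88), array([385., 183.]), array([ 0.6297, -0.0197,  0.07  ])), (np.float64(0.19), array([287., 256.]), array([ 0.5099, -0.036 ,  0.07  ]))]
push_face [(np.float64(0.81), array([282., 188.]), array([0.544 , 0.0326, 0.078 ])), (np.float64(0.74), array([80., 81.]), array([0.4481, 0.208 , 0.078 ])), (np.float64(0.57), array([ 50., 199.]), array([0.3509, 0.144 , 0.078 ])), (np.float64(0.55), array([369.,  52.]), array([0.6648, 0.0946, 0.078 ]))]
tab_pad [(np.float64(0.62), array([295.,  93.]), array([0.5959, 0.1001, 0.086 ]))]
cover [(np.float64(0.95), array([31., 60.]), array([0.4207, 0.2461, 0.07  ])), (np.float64(0.85), array([ 81., 202.]), array([0.3691, 0.1259, 0.07  ])), (np.float64(0.72), array([327., 187.]), array([0.5809, 0.0072, 0.07  ]))]
top 9
opening []
end_stop [(np.float64(0.84), array([254., 147.]), array([ 0.6274, -0.0156,  0.07  ]))]
push_face [(np.float64(0.8), array([241., 172.]), array([0.5386, 0.0333, 0.078 ])), (np.float64(0.68), array([213., 244.]), array([0.2945, 0.1321, 0.078 ])), (np.float64(0.57), array([187., 209.]), array([0.4133, 0.2207, 0.078 ]))]
tab_pad []
cover [(np.float64(0.74), array([176., 218.]), array([0.3841, 0.2589, 0.07  ])), (np.float64(0.68), array([248., 162.]), array([0.5736, 0.0073, 0.07  ])), (np.float64(0.56), array([217., 236.]), array([0.3215, 0.1191, 0.07  ]))]
[0.189977   0.09011931 0.03876791]
```

View pics/w4.png

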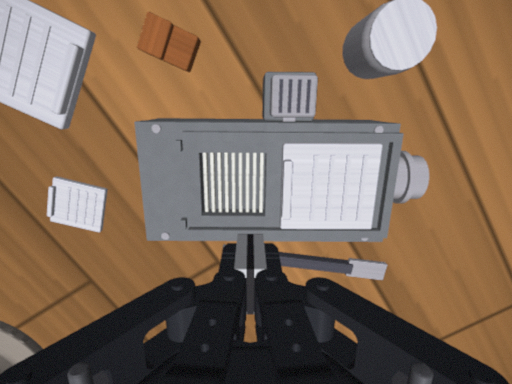

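The whole opening (columns 200–266) is uncovered. The cover lies flat from column 282 on, its origin at about x +32 mm, the tab is still down and the arm is clear.

```bash
python3 -c "
from bench import r
print(r.hand_in())"
```

```text
the job is handed in; nothing more can be done
None
```

I pressed the tab down to its stop and pushed the cover to about x = +32 mm, flat in its channel with the filter opening fully uncovered; the job is handed in (about 10 s on the robot's clock), and no verdict came back.

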